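# Pop out the temperature logger and dock it

## Robot

A 6-joint arm with a two-finger parallel gripper is mounted at the origin on the work surface. World frame = base frame: x ahead of the robot, y to its left, z up, the work surface at z = 0. Lengths are in m, angles in rad, forces in N, time in s.
With the tool pointing down it reaches from about 0.35 to 0.775 m from the base axis. Payload 7.3 kg.
Tool frame: the origin (TCP) lies at the very end of the fingers, on their centre line; the grasp point (between the pads) lies 19 mm behind it; z points along the fingers, y is the direction in which the jaws open and shut (so a half turn about z gives the same grasp; the last joint's range is limited). The gripper opens to 92 mm and grips with 3 to 60 N. Pads are 19 mm wide; open, the fingers measure 130 mm over their backs; the gripper's body (75 mm by 190 mm) begins 47 mm behind the grasp point.
Start: joints at [1.057, 0.342, 1.524, -0, 1.275, -0.146], TCP at [0.189, 0.49, 0.227] pointing down, gripper open.
Joint ranges: [-2.53, 2.53], [-0.77, 2.02], [0.04, 2.7], [-1, 4.14], [0.28, 2.66], [-3.11, 3.11]. Speed limits (rad/s): [2.57, 2.57, 3.14, 3.14, 3.14, 3.14].

## Interface

Orientations are given as [roll, pitch, yaw] about the fixed x, y, z axes, in that order (R = Rz(yaw) Ry(pitch) Rx(roll)).
In Python, from station import * gives the robot as it stands.
- The arm moves only by the tool play_rows, never from a script. Its argument "rows" is one flat list of numbers, 5 for each row, row after row: the closure, from 0 (fully open) to 1 (shut), then the shift along the tool's x, y, z in mm, then the turn about the tool's z in degrees. A call has 1 to 20 rows; each row shifts and turns the pose as measured when the row begins, along the tool's axes as they then stand; what a row does not reach is not made up. A row lasts 1/10 s, in which the tool goes at most 50 mm and 8.59 degrees, less where a joint would pass 70% of its speed; a pose out of reach is approached as far as the arm can. A call with a gripper value outside its range is refused whole. The fingers move at their own pace and stop on an object; the grip force is fixed at half the most. Time passes only in rows, so rows that do not move let the fingers close. It gives the time, the measured TCP pose, the force and the opening at its end, in the units of the state.
- get_obs(): the state, without advancing time (a new reading comes with each control period).
- grab_frame(name): name is "side" or "top" or "wrist"; returns a dict with "img" (400x640x3 uint8, blue, green, red), "depth" (400x640 float32, m along the optical axis (not along the pixel's ray), 0 where there is no reading), "K" (3x3 intrinsics, pixels), "cam_to_world" (4x4, takes a point from camera to world coordinates). Camera axes: x right, y down, z forward; pixel columns grow to the right and rows downward; lengths in m; the calibration is good to about 2 mm. A picture is of the moment at which its call begins.
- finish_job(): hands the job in, once; it reports no verdict.
The state is a dict: "t": time; "joint_pos": joint angles; "qvel": joint speeds; "effort": joint torques, N m; "tcp_pos": TCP position; "ee_rot": TCP orientation; "contact_force": force on the tool from outside, world axes, zero at the start; "torque": the same for the moment, N m; "finger_gap": finger opening in m.
Only numpy, scipy, OpenCV 4.12 (cv2) and the standard library are available. Lean on these libraries where they do the work, as an engineer would, in place of code of your own. Each camera call takes 0.05 s, during which the arm holds its last target.

## Task

The batch is finished: press the orange temperature logger down into its bay in the tempering console until it unlatches, let it spring up, then pull it out and click it upright and fully home into the empty spring clip of the docking rail, centred in the clip and square with it, like the two loggers already docked there. Leave the blue logger latched in the console and the white and green ones on the rail as they are.

Things in the scene. Friction and masses are not known exactly. Their poses are not given: they have to be found in the camera images.
- console: tempering console, a fixed aluminium box 160 (x) x 230 (y) x 100 mm high, flat top, the display on its front (-x). Origin: centre of its underside. Two bays open in its top at x = +10, y = -50 and +50 mm in its frame: one holds the orange logger, the other the blue one. 1 mm play all round. A sprung-up logger rests loosely on a spring plunger, 33 mm of it in the bay, and lifts straight out.
- orange_center (a point): centre (half-way up) of the orange logger, an upright block 26 (its x) x 44 (its y) x 75 mm high, 50 to 95 g; z up, x and y along the console's at the start. More than 19 mm above its underside the sides are flat: grasp across the 26 mm. A waist 20.5 mm wide (x) lies 8 to 19 mm above the underside, for the clip. A steel key juts 5 mm out of its +y face near the foot.
- orange_top (a point): middle of the orange logger's top. Latched: 12 mm above the console's top, and it cannot be pulled out. Pressed straight down, the latch lets go at 5 to 7 mm (the spring takes 5 N at once, about 9 N there; so press 8 to 9 mm); hard stop at 10 mm. As the push is withdrawn it springs up and stays 30 mm higher than when latched, top 42 mm above the console's.
- blue_center (a point): centre of the blue logger, the same shape, latched in the other bay of the console: leave it alone.
- dock: docking rail, a fixed dark steel bar 75 (x) x 260 (y) x 20 mm high. Origin: centre of its underside. Three spring clips stand on it at y = -80, 0 and +80 mm in its frame: two hold the white and green loggers, one (any of the three) is empty.
- clip_free_seat (a point): centre of the floor of the empty spring clip, 24 mm above the table: the middle of the logger's underside goes here (its centre 37.5 mm above). x across the rail from jaw to jaw, y along the rail, z up. The logger goes straight down with its 26 mm width along x, either way round, until its underside meets the floor.
- clip_free_mouth (a point): centre of the empty clip's mouth, 32 mm above its floor. Two sprung steel jaws, 34 mm long, face each other across x and flare to a mouth 40 mm wide; the clip is open at both ends along y. Each jaw gives way by 3 mm and snaps into the logger's waist; pushing in takes about 5 to 12 N.
- white_center (a point): centre of the white logger, the same shape, docked in one clip of the rail: leave it alone.
- green_center (a point): centre of the green logger, the same shape, docked in another clip: leave it alone.

How it is judged:
By the outcome, as a careful person would: the job done as asked, in the order asked, and still so for the second after the job is handed in, with the robot touching nothing.
It also fails if it takes over 48 s, if anything falls off the work surface, if the arm or the gripper's body presses on something with over 40 N, if the wrist force passes 120 N, or if a joint passes its speed limit or range.

## Working session

There is one attempt and no reset: what is moved stays moved. The work goes in short steps, Python scripts to look and compute and a tool call to move; the robot and the scene stay as the last step left them, time stands still between calls to the robot, and variables do not carry over. Pictures are saved under pics/ and viewed, and the job is handed in when it is done.

Besides the shell and the picture viewer there is one more tool, called after "Call:" as a command line: name --argument value ..., lists and objects as JSON in quotes. play_rows: Moves the arm, as the interface text tells. Its arguments: {"type":"object","properties":{"rows":{"type":"array"}},"required":["rows"]}

```bash
ls; mkdir -p pics; python3 - <<'E'
from station import *
import cv2,numpy as np
print(get_obs())
for n in["top","side","wrist"]:
    f=grab_frame(n); cv2.imwrite(f"pics/{n}0.png",f["img"]); np.savez(f"{n}0.npz",**f); print(n,f["K"],f["cam_to_world"])
E
```

```text
pics
{'t': 0.0, 'joint_pos': array([ 1.05697333e+00,  3.42695502e-01,  1.52502453e+00, -1.99679249e-05,
        1.27538160e+00, -1.46029645e-01]), 'qvel': array([ 0.00033234,  0.00051989, -0.00030153,  0.00071339,  0.00115919,
        0.0015814 ]), 'effort': array([-1.88103637e-03, -4.31244206e+01, -2.44224072e+01,  7.14351330e-02,
        5.60650940e-02, -1.35426849e-04]), 'tcp_pos': array([0.18856499, 0.48953181, 0.22605646]), 'ee_rot': array([-3.14009695e+00, -2.00683354e-04,  2.77380498e+00]), 'contact_force': array([ 0.37271517, -0.0752437 , -0.2730461 ]), 'torque': array([-0.03158677,  0.03004952,  0.01057191]), 'finger_gap': 0.09158240967486507}
top [[414.60262766   0.         319.3826508 ]
 [  0.         414.60262766 198.62351991]
 [  0.           0.           1.        ]] [[-0.00738957 -0.993336    0.11501731  0.46415017]
 [-0.99959807  0.01048591  0.02633892  0.00292934]
 [-0.02736945 -0.11477645 -0.99301424  0.90894122]
 [ 0.          0.          0.          1.        ]]
side [[505.01152856   0.         319.66265058]
 [  0.         505.01152856 197.15876227]
 [  0.           0.           1.        ]] [[ 0.92047422 -0.23471606  0.31246693  0.20433623]
 [-0.39040809 -0.51632876  0.76222446 -0.83824412]
 [-0.01757066 -0.82359759 -0.56690236  0.73508619]
 [ 0.          0.          0.          1.        ]]
wrist [[300.13081719   0.         320.27046124]
 [  0.         300.13081719 201.20540391]
 [  0.           0.           1.        ]] [[ 0.35963876  0.89781471  0.25414307  0.12000015]
 [ 0.93309056 -0.34563146 -0.09940274  0.51556403]
 [-0.0014054   0.27288758 -0.9620449   0.38430117]
 [ 0.          0.          0.          1.        ]]
```

View pics/top0.png

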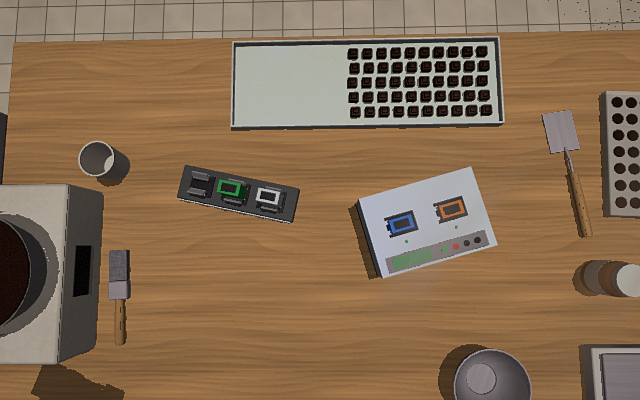

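View pics/side0.png

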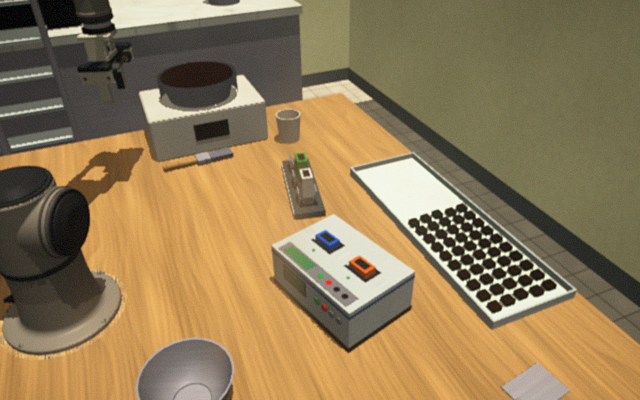

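View pics/wrist0.png

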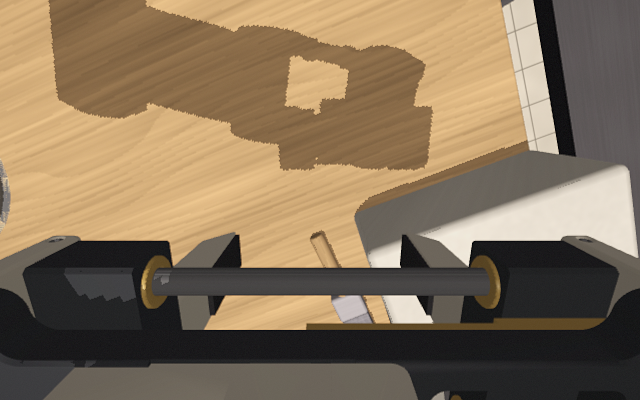

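The top view shows the console at about (425,222), with blue at (401,223) and orange at (451,210). The rail is at about (238,193) and its empty clip is the leftmost one (200,184). Next I'll measure these.

```bash
cat > h.py <<'E'
import numpy as np,cv2
def load(n):
    return dict(np.load(n))
def cloud(f):
    d=f["depth"];K=f["K"];v,u=np.mgrid[:d.shape[0],:d.shape[1]]
    P=np.stack([(u-K[0,2])/K[0,0]*d,(v-K[1,2])/K[1,1]*d,d],-1)
    T=f["cam_to_world"];W=P@T[:3,:3].T+T[:3,3];W[d<=0]=np.nan
    return W
E
python3 - <<'E'
from h import *
f=load("top0.npz");W=cloud(f);im=f["img"].astype(int);hsv=cv2.cvtColor(f["img"],cv2.COLOR_BGR2HSV)
def rect(m,n):
    p=W[m];p=p[~np.isnan(p).any(1)]
    r=cv2.minAreaRect((p[:,:2]*1000).astype(np.float32));print(n,len(p),"z",np.percentile(p[:,2],[5,50,95]).round(4),"rect",np.round(r[0],1),np.round(r[1],1),round(r[2],2),"mean",(p[:,:2].mean(0)*1000).round(1))
u,v=np.meshgrid(range(640),range(400))
reg=lambda a,b,c,d:(u>=a)&(u<b)&(v>=c)&(v<d)
rect(reg(340,510,150,290)&(np.abs(W[...,2]-.1)<.004),"consoletop")
rect(reg(160,310,150,235)&(np.abs(W[...,2]-.02)<.004),"railtop")
H,S,V=hsv[...,0],hsv[...,1],hsv[...,2]
rect(reg(425,475,185,230)&(H<20)&(S>150),"orange");
rect(reg(380,420,205,240)&(H>100)&(H<125)&(S>150),"blue")
rect(reg(210,250,170,205)&(H>45)&(H<80)&(S>100)&(W[...,2]>.08),"green")
rect(reg(250,290,180,215)&(W[...,2]>.09),"white")
rect(reg(180,216,160,205)&(W[...,2]>.045),"clip>45")
rect(reg(180,216,160,205)&(W[...,2]>.03),"clip>30")
rect(reg(210,250,170,205)&(W[...,2]>.09),"greenz")
# table
print(np.nanmedian(W[260:330,180:330,2]))
t=f["img"][150:290,160:500];cv2.imwrite("pics/crop.png",cv2.resize(t,None,fx=2.3,fy=2.3,interpolation=cv2.INTER_CUBIC))
print(np.round(W[165:205:3,185:216:3,2]*1000))
E
```

```text
consoletop 9045 z [0.0981 0.1004 0.1027] rect [ 511.7 -184.5] [160.2 231.2] 15.71 mean [ 510.  -184.4]
railtop 2463 z [0.0173 0.0203 0.0233] rect [581.2 205.1] [260.2  77.4] 77.5 mean [579.3 204.5]
orange 145 z [0.1107 0.1131 0.1151] rect [ 534.4 -228.2] [24.6 43.1] 15.88 mean [ 534.6 -228.8]
blue 179 z [0.0919 0.1129 0.1149] rect [ 506.5 -130.4] [27.  47.2] 14.69 mean [ 506.5 -127.2]
green 214 z [0.0867 0.099  0.1012] rect [582.2 204.4] [44.3 26.1] 77.87 mean [581.1 202.1]
white 304 z [0.0962 0.0994 0.102 ] rect [565.1 126.7] [44.1 26. ] 77.55 mean [564.7 126.2]
clip>45 146 z [0.0456 0.0525 0.0572] rect [599.8 282.7] [34.3 46.7] 77.5 mean [600.5 282.3]
clip>30 233 z [0.0373 0.0479 0.0567] rect [599.7 282.4] [34.7 46.8] 77.11 mean [600.5 281.1]
greenz 305 z [0.0962 0.0992 0.1014] rect [582.3 204.6] [44. 26.] 77.7 mean [582. 204.]
0.0003320096980620746
[[23. 18.  2. -0.  1.  1. -1.  2.  1. -1.  1.]
 [20. 21. 19. 20. 20. 17. 18. -0. -1. -1.  2.]
 [21. 21. 19. 55. 20. 22. 20. 21. 20. 19. 20.]
 [19. 23. 22. 49. 49. 52. 53. 54. 19. 19. 21.]
 [20. 19. 21. 41. 42. 43. 46. 46. 37. 25. 23.]
 [21. 18. 23. 26. 25. 23. 27. 40. 24. 22. 20.]
 [19. 18. 24. 23. 23. 24. 25. 24. 23. 25. 18.]
 [20. 19. 24. 23. 21. 22. 24. 23. 25. 28. 21.]
 [19. 50. 51. 44. 44. 40. 23. 26. 23. 22. 21.]
 [22. 55. 55. 55. 54. 49. 48. 33. 25. 23. 21.]
 [20. 17. 21. 18. 20. 24. 37. 29. 27. 21. 19.]
 [20. 18. 21. 20. 18. 20. 22. 20. 19. 22. 22.]
 [-1. -0. 13. 17. 16. 22. 19. 19. 18. 20. 19.]
 [-1.  0. -1.  2. -2. -1. 15. 14. 16. 20. 20.]]
```

View pics/crop.png

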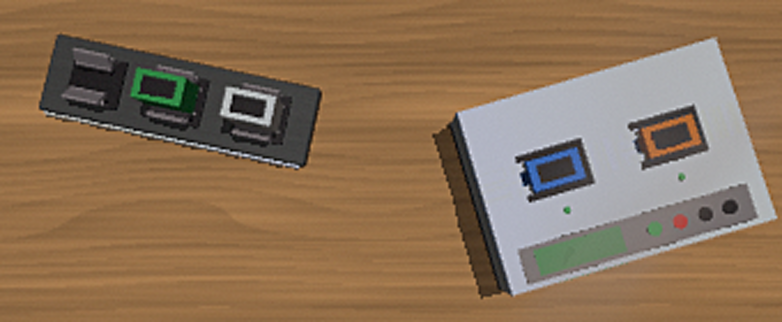

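```bash
cat >> h.py <<'E'
from scipy.spatial.transform import Rotation as Ro
def delta(o,xyz_mm,yaw_deg):
    R=Ro.from_euler("xyz",o["ee_rot"]).as_matrix()
    d=R.T@(np.array(xyz_mm)-o["tcp_pos"]*1000)
    y=(yaw_deg-np.degrees(o["ee_rot"][2])+180)%360-180
    print("t",round(o["t"],2),"tcp",(o["tcp_pos"]*1000).round(1),"rpy",np.degrees(o["ee_rot"]).round(2),"F",o["contact_force"].round(1),"gap",round(o["finger_gap"]*1000,1))
    print("tool shift",d.round(1),"turn",round(-y,2))
E
echo
```

Call:
play_rows --rows '[1, 0, 0, 0, 7.6, 1, 0, 0, 0, 7.6, 1, 0, 0, 0, 7.6, 1, 0, 0, 0, 7.6, 1, 0, 0, 0, 7.6, 1, 0, 0, 0, 7.6, 1, 0, 0, 0, 7.6, 1, 0, 0, 0, 0]'

```text
t: 0.95
tcp_pos: [0.1878, 0.4882, 0.2236]
ee_rot: [-3.137, 0.005, 1.808]
contact_force: [0.1, 0.3, -0.5]
finger_gap: 0.0325
```

```bash
python3 - <<'E'
from station import *
from h import *
o=get_obs();delta(o,[534.6,-229,220],105.7)
E
```

```text
t 0.95 tcp [187.8 488.2 223.6] rpy [-179.72    0.3   103.62] F [ 0.1  0.3 -0.5] gap 32.5
tool shift [-778.7  168.2    6.9] turn -2.08
```

Call:
play_rows --rows '[1, -40, 8.6, -1, 0, 1, -40, 8.6, -1, 0, 1, -40, 8.6, -1, 0, 1, -40, 8.6, -1, 0, 1, -40, 8.6, -1, 0, 1, -40, 8.6, -1, 0, 1, -40, 8.6, -1, 0, 1, -40, 8.6, -1, 0, 1, -40, 8.6, -1, 0, 1, -40, 8.6, -1, 0, 1, -40, 8.6, -1, 0, 1, -40, 8.6, -1, 0, 1, -40, 8.6, -1, 0, 1, -40, 8.6, -1, 0, 1, -40, 8.6, -1, 0, 1, -40, 8.6, -1, 0, 1, -40, 8.6, -1, 0, 1, -40, 8.6, -1, 0]'

```text
t: 2.75
tcp_pos: [0.5411, -0.185, 0.2437]
ee_rot: [-3.138, 0.004, 1.891]
contact_force: [1.0, -0.4, -0.4]
finger_gap: 0.0004
```

```bash
python3 - <<'E'
from station import *
from h import *
o=get_obs();delta(o,[534.6,-229,160],105.7)
E
```

```text
t 2.75 tcp [ 541.1 -185.   243.7] rpy [-179.79    0.22  108.33] F [ 1.  -0.4 -0.4] gap 0.4
tool shift [-39.4 -19.7  84. ] turn 2.63
```

Call:
play_rows --rows '[1, -20, -10, 10, 2.6, 1, -20, -10, 10, 0, 1, 0, 0, 0, 0, 1, 0, 0, 0, 0]'

```text
t: 3.15
tcp_pos: [0.535, -0.236, 0.2212]
ee_rot: [-3.137, 0.003, 1.853]
contact_force: [-0.8, 0.1, 0.6]
finger_gap: 0.0004
```

```bash
python3 - <<'E'
from station import *
from h import *
f=grab_frame("wrist");cv2.imwrite("pics/w1.png",f["img"]);np.savez("w1.npz",**f)
o=get_obs();delta(o,[534.6,-229,160],105.7)
E
```

```text
t 3.2 tcp [ 535.  -235.8  221.2] rpy [-179.74    0.21  106.17] F [-0.4  0.2 -0.5] gap 0.4
tool shift [ 6.9  1.8 61.1] turn 0.47
```

View pics/w1.png

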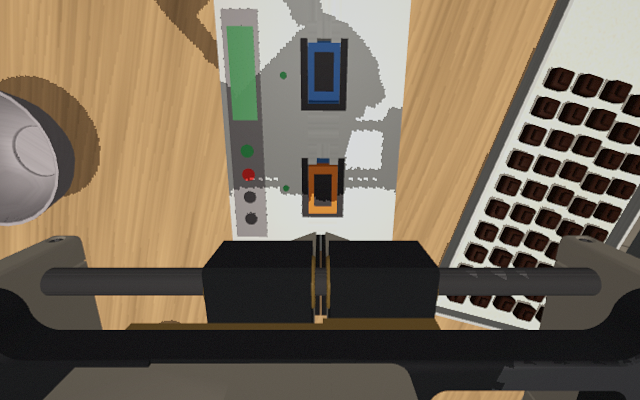

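The wrist view shows orange at (322,188) and blue at (324,75), with the closed fingers at (320,240). I'll re-measure the logger and bay from this closer frame.

```bash
python3 - <<'E'
from h import *
f=load("w1.npz");W=cloud(f);hsv=cv2.cvtColor(f["img"],cv2.COLOR_BGR2HSV)
H,S,V=hsv[...,0],hsv[...,1],hsv[...,2];u,v=np.meshgrid(range(640),range(400))
z=W[...,2]
def rect(m,n):
    p=W[m];p=p[~np.isnan(p).any(1)]
    r=cv2.minAreaRect((p[:,:2]*1000).astype(np.float32));print(n,len(p),np.percentile(p[:,2],[5,50,95]).round(4),np.round(r[0],1),np.round(r[1],1),round(r[2],2))
r=(u>290)&(u<360)&(v>145)&(v<230)
rect(r&(z>.107)&(z<.12),"orange top")
rect((u>290)&(u<360)&(v>30)&(v<115)&(z>.107)&(z<.12),"blue top")
rect(r&(H<20)&(S>150)&(z>.107)&(z<.12),"orange colour")
E
```

```text
orange top 1355 [0.1116 0.113  0.1142] [ 534.6 -228.5] [25.5 44.4] 15.57
blue top 1854 [0.1117 0.1131 0.1143] [ 507.2 -132.3] [26. 44.] 15.73
orange colour 820 [0.1115 0.1128 0.1141] [ 534.6 -228.5] [25.5 44.4] 15.57
```

Call:
play_rows --rows '[1, 2.4, 0.6, 20, 0.3, 1, 2.4, 0.6, 20, 0.2, 1, 2.4, 0.6, 20, 0, 1, 0, 0, 20, 0, 1, 0, 0, 10, 0, 1, 0, 0, 0, 0]'

```text
t: 3.8
tcp_pos: [0.5375, -0.2226, 0.1331]
ee_rot: [3.14, 0.008, 1.859]
contact_force: [-0.4, -0.2, 0.2]
finger_gap: 0.0006
```

```bash
python3 - <<'E'
from station import *
from h import *
o=get_obs();delta(o,[534.6,-228.6,112.5],105.65)
E
```

```text
t 3.8 tcp [ 537.5 -222.6  133.1] rpy [179.91   0.46 106.49] F [-0.4 -0.2  0.2] gap 0.6
tool shift [-4.8 -4.5 20.7] turn 0.84
```

Call:
play_rows --rows '[1, -2.5, -2.5, 5, 0.8, 1, -2, -2, 5, 0, 1, 0, 0, 3, 0, 1, 0, 0, 0, 0]'

```text
t: 4.2
tcp_pos: [0.5358, -0.2288, 0.1223]
ee_rot: [3.136, 0.012, 1.845]
contact_force: [-0.0, -0.1, 0.1]
finger_gap: 0.0006
```

```bash
python3 - <<'E'
from station import *
from h import *
o=get_obs();delta(o,[534.6,-228.6,112.5],105.65)
E
```

```text
t 4.2 tcp [ 535.8 -228.8  122.3] rpy [179.7    0.66 105.73] F [-0.  -0.1  0.1] gap 0.6
tool shift [ 0.6 -1.2  9.8] turn 0.08
```

Call:
play_rows --rows '[1, 0.3, -1.2, 3, 0, 1, 0, 0, 3, 0, 1, 0, 0, 3, 0, 1, 0, 0, 3, 0]'

```text
t: 4.6
tcp_pos: [0.5355, -0.23, 0.1111]
ee_rot: [3.134, 0.015, 1.845]
contact_force: [-0.0, -1.4, 7.1]
finger_gap: 0.0001
```

```bash
python3 - <<'E'
from station import *
from h import *
o=get_obs();delta(o,[534.6,-228.6,104],105.65)
E
```

```text
t 4.6 tcp [ 535.5 -230.   111.1] rpy [179.56   0.83 105.71] F [-0.  -1.4  7.1] gap 0.1
tool shift [ 1.7 -0.5  7. ] turn 0.06
```

Call:
play_rows --rows '[1, 0.5, -0.5, 3, 0, 1, 0.3, 0, 3, 0, 1, 0.3, 0, 2, 0]'

```text
t: 4.9
tcp_pos: [0.5368, -0.2313, 0.1063]
ee_rot: [3.13, 0.021, 1.845]
contact_force: [-5.6, 0.0, 10.5]
finger_gap: 0.0002
```

Call:
play_rows --rows '[1, 1, -1, 2.5, 0, 1, 0.5, -1, 2, 0]'

```text
t: 5.1
tcp_pos: [0.5361, -0.2315, 0.1044]
ee_rot: [3.126, 0.025, 1.845]
contact_force: [-0.1, -0.3, 8.9]
finger_gap: 0.0006
```

Call:
play_rows --rows '[1, 0.5, 0, 1.5, 0]'

```text
t: 5.2
tcp_pos: [0.5367, -0.2315, 0.1042]
ee_rot: [3.124, 0.027, 1.845]
contact_force: [-1.7, 1.2, 8.7]
finger_gap: 0.0003
```

Call:
play_rows --rows '[1, 0, 0, -5, 0, 1, 0, 0, -8, 0, 1, 0, 0, -15, 0, 1, 0, 0, -20, 0, 1, 0, 0, -20, 0, 0.3, 0, 0, -20, 0, 0.3, 0, 0, -20, 0, 0.3, 0, 0, 0, 0]'

```text
t: 6.0
tcp_pos: [0.5338, -0.2288, 0.2175]
ee_rot: [3.124, 0.027, 1.845]
contact_force: [-0.1, 0.8, 0.2]
finger_gap: 0.0197
```

```bash
python3 - <<'E'
from station import *
from h import *
f=grab_frame("wrist");cv2.imwrite("pics/w2.png",f["img"]);np.savez("w2.npz",**f)
W=cloud(f);u,v=np.meshgrid(range(640),range(400));z=W[...,2]
f2=grab_frame("side");cv2.imwrite("pics/s2.png",cv2.resize(f2["img"][190:360,240:440],None,fx=3,fy=3))
o=get_obs();delta(o,[534.6,-228.6,170],105.65);print(o["joint_pos"].round(3))
def rect(m,n):
    p=W[m];p=p[~np.isnan(p).any(1)]
    if len(p)<5: print(n,len(p));return
    r=cv2.minAreaRect((p[:,:2]*1000).astype(np.float32));print(n,len(p),np.percentile(p[:,2],[5,50,95]).round(4),np.round(r[0],1),np.round(r[1],1),round(r[2],2))
r=(u>280)&(u<370)&(v>120)&(v<236)
rect(r&(z>.135)&(z<.155),"orange top up")
rect(r&(z>.107)&(z<.12),"orange latched")
E
```

```text
t 6.1 tcp [ 532.6 -228.1  214.4] rpy [179.2    1.33 105.72] F [ 0.1 -0.3 -0.5] gap 27.9
tool shift [ 0.   1.2 44.5] turn 0.07
[-0.534  0.437  1.413 -0.006  1.265 -0.806]
orange top up 1698 [0.141  0.1424 0.1436] [ 534.5 -229.7] [25.8 44.9] 16.17
orange latched 88 [0.1086 0.1136 0.1182] [ 528.8 -208.6] [25.5  0.7] 15.55
```

View pics/w2.png

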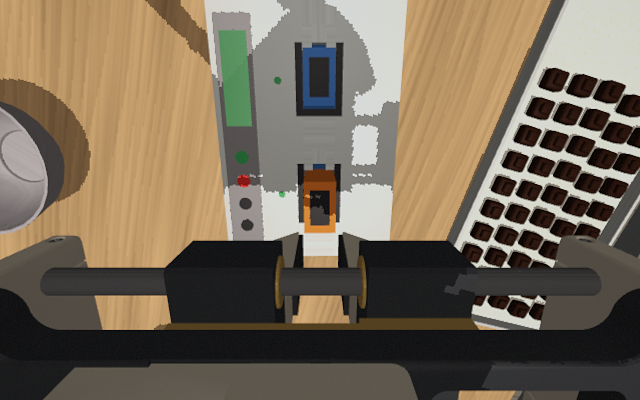

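View pics/s2.png

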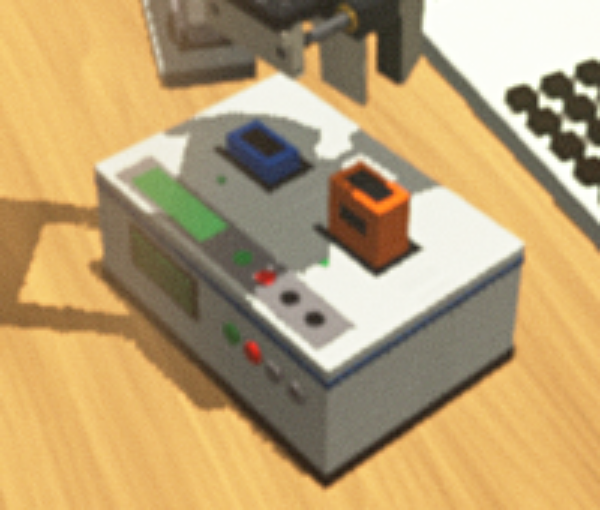

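The logger has sprung up: its top is at z=142 mm and blue is still latched. Next I'll descend with open jaws to grasp it.

Call:
play_rows --rows '[0.4, 0, 0.6, 30, 0, 0.4, 0, 0.6, 30, 0, 0.4, 0, 0, 0, 0]'

```text
t: 6.4
tcp_pos: [0.5337, -0.2283, 0.15]
ee_rot: [3.13, 0.021, 1.845]
contact_force: [0.3, 0.5, 0.3]
finger_gap: 0.0516
```

```bash
python3 - <<'E'
from station import *
from h import *
o=get_obs();delta(o,[534.6,-229.2,109],105.65)
E
```

```text
t 6.4 tcp [ 533.7 -228.3  150. ] rpy [179.34   1.19 105.72] F [0.3 0.5 0.3] gap 51.6
tool shift [-0.3  0.1 41. ] turn 0.07
```

Call:
play_rows --rows '[0.4, 0, 0, 19, 0, 0.4, 0, 0, 15, 0, 0.4, 0, 0, 0, 0]'

```text
t: 6.7
tcp_pos: [0.5336, -0.2285, 0.1146]
ee_rot: [3.133, 0.018, 1.845]
contact_force: [0.1, 0.3, -0.3]
finger_gap: 0.0551
```

```bash
python3 - <<'E'
from station import *
from h import *
o=get_obs();delta(o,[534.6,-229.2,109],105.65)
E
```

```text
t 6.7 tcp [ 533.6 -228.5  114.6] rpy [179.49   1.04 105.72] F [ 0.1  0.3 -0.3] gap 55.1
tool shift [-0.8  0.7  5.6] turn 0.07
```

Call:
play_rows --rows '[0.4, -0.4, 0.7, 3.5, 0, 1, 0, 0, 0, 0, 1, 0, 0, 0, 0, 1, 0, 0, 0, 0, 1, 0, 0, 0, 0, 1, 0, 0, 0, 0]'

```text
t: 7.3
tcp_pos: [0.5357, -0.2296, 0.1146]
ee_rot: [3.13, 0.021, 1.845]
contact_force: [-1.0, -1.2, -2.0]
finger_gap: 0.0259
```

```bash
python3 - <<'E'
from station import *
from h import *
o=get_obs();delta(o,[534.6,-229.2,109],105.65);print(o["torque"])
E
```

```text
t 7.3 tcp [ 535.7 -229.6  114.6] rpy [179.34   1.22 105.73] F [-1.  -1.2 -2. ] gap 25.9
tool shift [ 0.8 -1.   5.6] turn 0.08
[-0.11813297  0.3222239   0.00232683]
```

```bash
python3 - <<'E'
from station import *
from h import *
o=get_obs();delta(o,[534.6,-229.2,214.6],105.65)
E
```

```text
t 7.3 tcp [ 535.7 -229.6  114.6] rpy [179.34   1.22 105.73] F [-1.  -1.2 -2. ] gap 25.9
tool shift [  -1.5    0.2 -100. ] turn 0.08
```

Call:
play_rows --rows '[1, -0.1, 0, -10, 0, 1, -0.2, 0, -12, 0, 1, -0.3, 0, -15, 0, 1, -0.4, 0, -20, 0, 1, -0.4, 0, -20, 0, 1, -0.4, 0, -20, 0, 1, 0, 0, -10, 0, 1, 0, 0, 0, 0]'

```text
t: 8.1
tcp_pos: [0.5351, -0.2296, 0.2327]
ee_rot: [3.126, 0.025, 1.845]
contact_force: [0.0, 0.9, -0.6]
finger_gap: 0.0257
```

```bash
python3 - <<'E'
from station import *
from h import *
f2=grab_frame("side");cv2.imwrite("pics/s3.png",cv2.resize(f2["img"][100:360,240:440],None,fx=2.3,fy=2.3))
o=get_obs();delta(o,[599.5,282.6,214],77.5)
E
```

```text
t 8.15 tcp [ 534.8 -229.5  231.9] rpy [179.13   1.4  105.73] F [-0.4 -0.4 -1. ] gap 26.2
tool shift [475.7 200.9   9.3] turn 28.23
```

View pics/s3.png

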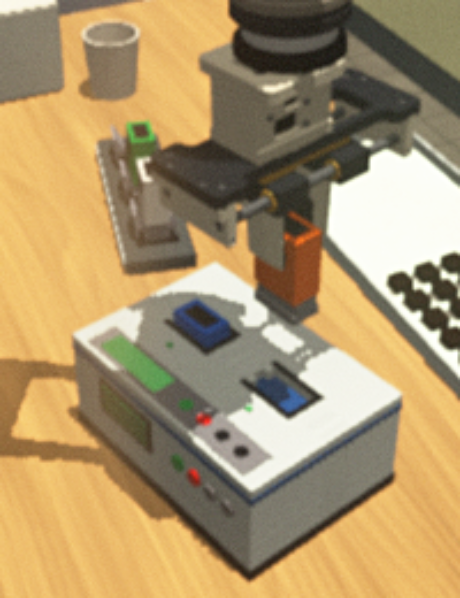

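Call:
play_rows --rows '[1, 0, 0, 0, 7, 1, 0, 0, 0, 7, 1, 0, 0, 0, 7, 1, 0, 0, 0, 7, 1, 0, 0, 0, 0]'

```text
t: 8.65
tcp_pos: [0.5327, -0.2281, 0.2266]
ee_rot: [3.125, 0.011, 1.339]
contact_force: [0.4, 0.2, -0.2]
finger_gap: 0.0255
```

```bash
python3 - <<'E'
from station import *
from h import *
o=get_obs();delta(o,[599.5,282.6,220],77.5)
E
```

```text
t 8.65 tcp [ 532.7 -228.1  226.6] rpy [179.05   0.64  76.69] F [ 0.4  0.2 -0.2] gap 25.5
tool shift [512.4 -52.5   0. ] turn -0.81
```

Call:
play_rows --rows '[1, 20, -2, -0.5, 0, 1, 38, -4, -0.5, 0, 1, 38, -4, -0.5, 0, 1, 38, -4, -0.5, 0, 1, 38, -4, -0.5, 0, 1, 38, -4, -0.5, 0, 1, 38, -4, -0.5, 0, 1, 38, -4, -0.5, 0, 1, 38, -4, -0.5, 0, 1, 38, -4, -0.5, 0, 1, 38, -4, -0.5, 0, 1, 38, -4, -0.5, 0, 1, 15, -2, 0, 0, 1, 0, 0, 0, 0]'

```text
t: 10.05
tcp_pos: [0.5777, 0.2415, 0.2137]
ee_rot: [-3.138, 0.015, 1.386]
contact_force: [-0.0, -0.9, -2.3]
finger_gap: 0.0258
```

```bash
python3 - <<'E'
from station import *
from h import *
o=get_obs();delta(o,[599.5,282.6,200],77.5)
E
```

```text
t 10.05 tcp [577.7 241.5 213.7] rpy [-179.81    0.84   79.42] F [-0.  -0.9 -2.3] gap 25.8
tool shift [44.6 14.  13. ] turn 1.92
```

```bash
python3 - <<'E'
from station import *
from h import *
f=grab_frame("wrist");cv2.imwrite("pics/w4.png",f["img"]);np.savez("w4.npz",**f)
o=get_obs();delta(o,[599.5,282.6,200],77.5)
E
```

```text
t 10.1 tcp [577.6 240.4 213.7] rpy [-179.79    0.86   79.35] F [-1.1  0.3 -1.6] gap 26.2
tool shift [45.7 13.7 13. ] turn 1.85
```

View pics/w4.png

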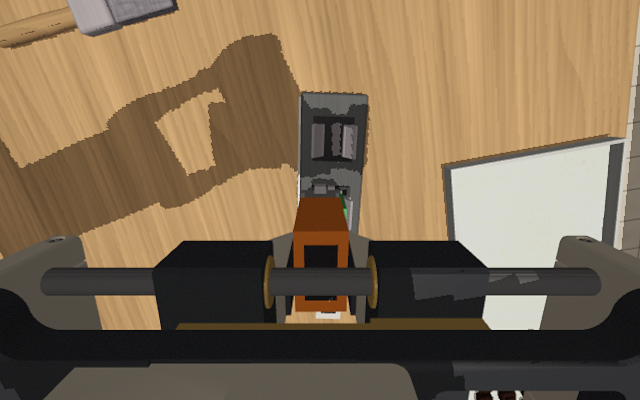

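The wrist view shows the empty clip at (334,138), with the held logger's top at (321,272). I'll measure both.

```bash
python3 - <<'E'
from h import *
f=load("w4.npz");W=cloud(f);z=W[...,2];hsv=cv2.cvtColor(f["img"],cv2.COLOR_BGR2HSV);H,S,V=hsv[...,0],hsv[...,1],hsv[...,2]
u,v=np.meshgrid(range(640),range(400))
def rect(m,n):
    p=W[m];p=p[~np.isnan(p).any(1)]
    if len(p)<5: print(n,len(p));return
    r=cv2.minAreaRect((p[:,:2]*1000).astype(np.float32));print(n,len(p),np.percentile(p[:,2],[2,50,98]).round(4),np.round(r[0],1),np.round(r[1],1),round(r[2],2),cv2.boxPoints(r).round(1).tolist())
r=(u>300)&(u<372)&(v>105)&(v<180)
rect(r&(z>.045)&(z<.06),"clip")
rect(r&(z>.049)&(z<.06),"clip top")
rect(r&(z>.03)&(z<.06),"clip30")
r=(u>290)&(u<355)&(v>185)&(v<320)&(H<20)&(S>140)
print(np.nanmax(z[r]))
rect(r&(z>np.nanpercentile(z[r],95)-.006),"logger top")
p=W[r];n=~np.isnan(p).any(1);p=p[n];print(np.percentile(p[:,2],[1,10,50,90,99]))
# end face plane (+x tool): points lower
q=p[(p[:,2]<np.percentile(p[:,2],98)-.01)];
c=q.mean(0);_,s,vt=np.linalg.svd(q-c);nn=vt[2];print("face n",nn.round(4),"c",c.round(4),"res",s[2]/len(q)**.5,len(q), "yaw",np.degrees(np.arctan2(nn[1],nn[0])))
t=f["img"][85:330,260:400];cv2.imwrite("pics/w4c.png",cv2.resize(t,None,fx=2.4,fy=2.4,interpolation=cv2.INTER_CUBIC))
E
```

```text
clip 618 [0.0453 0.0528 0.0568] [599.3 282.8] [34.  46.8] 77.41 [[572.7999877929688, 271.29998779296875], [618.5, 261.1000061035156], [625.9000244140625, 294.29998779296875], [580.2000122070312, 304.5]]
clip top 459 [0.0493 0.0542 0.0569] [599.4 282.9] [34.  46.7] 76.99 [[572.7999877929688, 271.6000061035156], [618.4000244140625, 261.1000061035156], [626.0, 294.20001220703125], [580.5, 304.70001220703125]]
clip30 891 [0.0389 0.0493 0.0566] [599.3 282.9] [34.2 46.8] 77.38 [[572.7999877929688, 271.29998779296875], [618.4000244140625, 261.1000061035156], [625.9000244140625, 294.3999938964844], [580.2000122070312, 304.70001220703125]]
0.29641167495265175
logger top 2225 [0.2376 0.2415 0.2428] [578.1 242.8] [47.3 26.6] 78.94 [[560.5, 222.10000610351562], [586.5999755859375, 217.0], [595.7000122070312, 263.3999938964844], [569.5999755859375, 268.5]]
[0.18780653 0.20380708 0.24084688 0.24210814 0.24286189]
face n [-0.0457 -0.9851  0.1661] c [0.5816 0.263  0.2117] res 0.0036405868591007384 1232 yaw -92.65908241024613
```

View pics/w4c.png

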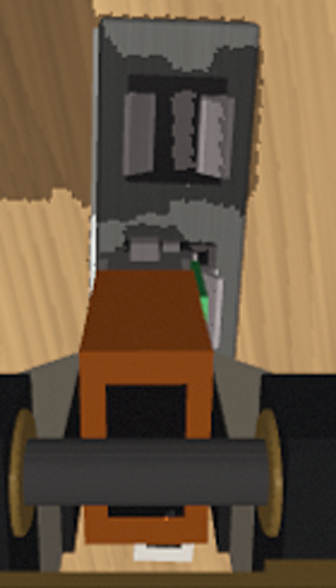

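```bash
cat > lg.py <<'E'
from h import *
def meas(fn,tcp,yaw,box=(285,360,180,320),zr=None):
    f=load(fn);W=cloud(f);z=W[...,2];hsv=cv2.cvtColor(f["img"],cv2.COLOR_BGR2HSV);H,S,V=hsv[...,0],hsv[...,1],hsv[...,2]
    u,v=np.meshgrid(range(640),range(400));a,b,c,d=box
    m=(u>a)&(u<b)&(v>c)&(v<d)&(H<20)&(S>140)&(z<tcp[2]/1000+.04)
    zt=np.nanpercentile(z[m],75)
    ex=np.array([np.cos(np.radians(yaw)),np.sin(np.radians(yaw))]);ey=np.array([ex[1],-ex[0]])
    T=np.array(tcp)/1000
    def loc(p): d=p[:,:2]-T[:2];return np.c_[d@ex,d@ey,p[:,2]-T[2]]*1000
    p=W[m&(abs(z-zt)<.0035)]
    # drop image rows near front edge mixing
    q=loc(p);r=cv2.minAreaRect(q[:,:2].astype(np.float32));print("top z",zt,"local(x,y tool-ish) rect",np.round(r[0],1),np.round(r[1],1),round(r[2],2))
    A=np.c_[q[:,:2],np.ones(len(q))];s=np.linalg.lstsq(A,q[:,2],rcond=None)[0];print("top slope deg",np.degrees(s[:2]).round(2))
    q=loc(W[m&(z<zt-.008)&(z>zt-.05)]);A=np.c_[q[:,1:],np.ones(len(q))]
    for _ in range(4):
        s=np.linalg.lstsq(A,q[:,0],rcond=None)[0];k=abs(A@s-q[:,0])<2.5;q=q[k];A=A[k]
    print("face n",len(q),"yaw slope",np.degrees(s[0]).round(2),"lean dx/dz deg",np.degrees(s[1]).round(2),"x at centre",round(s[2],1))
    # left/right edges of face vs height
    for lo,hi in[(-10,0),(0,10),(10,18)]:
        k=(q[:,2]>lo)&(q[:,2]<hi);print(lo,np.percentile(q[k][:,1],[1,99]).round(1),k.sum())
E
python3 - <<'E'
from lg import *
meas("w4.npz",[577.6,240.4,213.7],79.35)
E
```

```text
top z 0.2416370662918454 local(x,y tool-ish) rect [1.3 0.1] [45.1 26.5] 0.41
top slope deg [-0.08 -0.53]
face n 1156 yaw slope 0.13 lean dx/dz deg -0.33 x at centre 23.3
-10 [-12.5  12.3] 249
0 [-12.7  12.4] 295
10 [-12.6  12.6] 284
```

Call:
play_rows --rows '[1, 15, 5, 0, 1, 1, 15, 5, 0, 0.8, 1, 12, 3, 0, 0, 1, 0, 0, 0, 0]'

```text
t: 10.5
tcp_pos: [0.5999, 0.2721, 0.2121]
ee_rot: [-3.137, 0.019, 1.351]
contact_force: [0.9, -0.5, -0.0]
finger_gap: 0.0258
```

```bash
python3 - <<'E'
from station import *
from h import *
o=get_obs();delta(o,[599.3,282.2,115],77.4)
E
```

```text
t 10.5 tcp [599.9 272.1 212.1] rpy [-179.72    1.11   77.39] F [ 0.9 -0.5 -0. ] gap 25.8
tool shift [11.6 -2.3 96.9] turn -0.01
```

Call:
play_rows --rows '[1, 4, -0.7, 25, 0, 1, 4, -0.7, 25, 0, 1, 3, -0.7, 25, 0, 1, 0, 0, 12, 0, 1, 0, 0, 0, 0]'

```text
t: 11.0
tcp_pos: [0.6007, 0.272, 0.1238]
ee_rot: [-3.139, 0.022, 1.347]
contact_force: [-0.1, -0.3, -0.9]
finger_gap: 0.026
```

```bash
python3 - <<'E'
from station import *
from lg import *
f=grab_frame("wrist");cv2.imwrite("pics/w5.png",f["img"]);np.savez("w5.npz",**f)
f2=grab_frame("side");cv2.imwrite("pics/s5.png",cv2.resize(f2["img"][90:240,240:380],None,fx=4,fy=4,interpolation=cv2.INTER_CUBIC))
o=get_obs();delta(o,[599.3,282.2,115],77.4)
meas("w5.npz",o["tcp_pos"]*1000,np.degrees(o["ee_rot"][2]))
E
```

```text
t 11.1 tcp [601.8 272.7 125.9] rpy [180.     1.14  77.16] F [0.  0.3 0.1] gap 25.5
tool shift [ 8.9 -4.6 10.7] turn -0.24
top z 0.15168375008293078 local(x,y tool-ish) rect [-0.5 -0.6] [44.8 26.5] 0.33
top slope deg [-0.46 -0.72]
face n 1166 yaw slope 0.07 lean dx/dz deg 0.12 x at centre 21.3
-10 [-13.4  11.7] 263
0 [-13.4  11.7] 309
10 [-13.2  11.8] 288
```

View pics/w5.png

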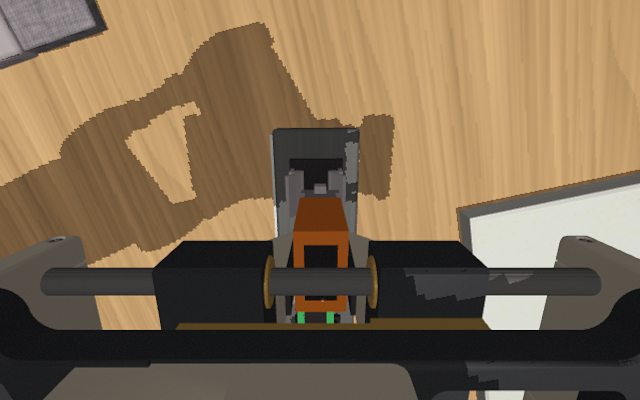

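View pics/s5.png

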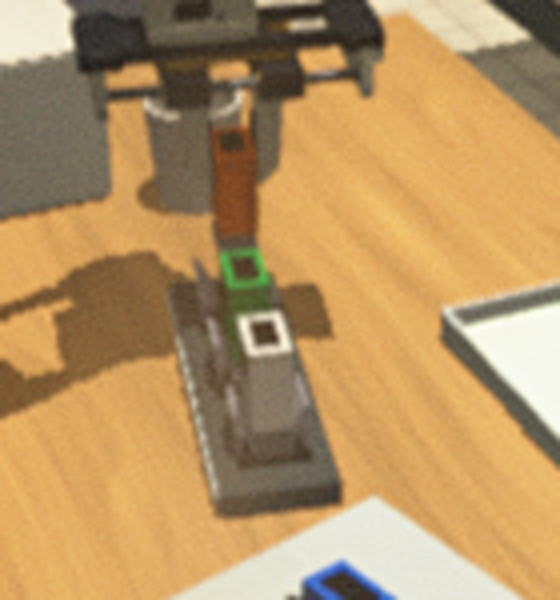

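Call:
play_rows --rows '[1, 5, -2.5, 0, 0, 1, 4, -2, 0, 0, 1, 0, 0, 0, 0, 1, 0, 0, 0, 0]'

```text
t: 11.5
tcp_pos: [0.6012, 0.2837, 0.1305]
ee_rot: [3.135, 0.016, 1.347]
contact_force: [0.4, 0.1, -0.7]
finger_gap: 0.0257
```

```bash
python3 - <<'E'
from station import *
from lg import *
o=get_obs();delta(o,[599.3,282.2,115],77.4)
E
```

```text
t 11.5 tcp [601.2 283.7 130.5] rpy [179.63   0.91  77.17] F [ 0.4  0.1 -0.7] gap 25.7
tool shift [-1.7 -1.7 15.5] turn -0.23
```

Call:
play_rows --rows '[1, -1, -2.2, 12, -0.2, 1, -0.7, -0.7, 10, 0, 1, 0, 0, 0, 0]'

```text
t: 11.8
tcp_pos: [0.5977, 0.2824, 0.1069]
ee_rot: [3.135, 0.016, 1.351]
contact_force: [-0.4, 0.0, -0.8]
finger_gap: 0.026
```

```bash
python3 - <<'E'
from station import *
from lg import *
o=get_obs();delta(o,[599.3,282.2,107],77.4)
E
```

```text
t 11.8 tcp [597.7 282.4 106.9] rpy [179.61   0.9   77.42] F [-0.4  0.  -0.8] gap 26.0
tool shift [ 0.1  1.7 -0.1] turn 0.02
```

Call:
play_rows --rows '[1, 0, 1.4, 1, 0, 1, 0, 0, 1, 0]'

```text
t: 12.0
tcp_pos: [0.5988, 0.2819, 0.104]
ee_rot: [3.136, 0.017, 1.351]
contact_force: [0.5, -0.8, -0.7]
finger_gap: 0.0258
```

```bash
python3 - <<'E'
from station import *
from lg import *
o=get_obs();delta(o,[599.3,282.2,71],77.4)
f=grab_frame("wrist");cv2.imwrite("pics/w6.png",f["img"]);np.savez("w6.npz",**f)
meas("w6.npz",o["tcp_pos"]*1000,np.degrees(o["ee_rot"][2]))
o=get_obs();delta(o,[599.3,282.2,71],77.4)
E
```

```text
t 12.0 tcp [598.8 281.9 104. ] rpy [179.68   0.95  77.42] F [ 0.5 -0.8 -0.7] gap 25.8
tool shift [ 1.   0.2 33. ] turn 0.02
top z 0.1318229734371113 local(x,y tool-ish) rect [0.2 0.3] [26.7 45.1] 89.25
top slope deg [-0.24 -0.11]
face n 1155 yaw slope 0.03 lean dx/dz deg -0.17 x at centre 22.2
-10 [-12.4  12.6] 245
0 [-12.6  12.7] 303
10 [-12.5  12.5] 276
t 12.05 tcp [598.7 281.9 103.9] rpy [179.68   0.95  77.42] F [-0.4 -0.3 -1.3] gap 25.9
tool shift [ 1.   0.3 32.9] turn 0.02
```

View pics/w6.png

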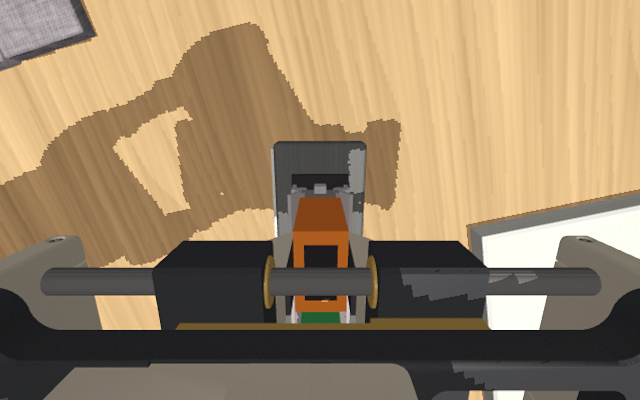

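The logger is level and aligned, so I'll push it down into the clip.

Call:
play_rows --rows '[1, 0.7, 0.3, 7, 0, 1, 0.5, 0, 7, 0, 1, 0, 0, 6, 0]'

```text
t: 12.35
tcp_pos: [0.6006, 0.2832, 0.0848]
ee_rot: [3.133, 0.014, 1.351]
contact_force: [-1.1, 0.4, 2.9]
finger_gap: 0.0254
```

```bash
python3 - <<'E'
from station import *
from lg import *
o=get_obs();delta(o,[599.3,282.6,71],77.4)
E
```

```text
t 12.35 tcp [600.6 283.2  84.8] rpy [179.49   0.81  77.41] F [-1.1  0.4  2.9] gap 25.4
tool shift [-0.7 -1.3 13.8] turn 0.01
```

Call:
play_rows --rows '[1, -0.4, -0.8, 5, 0, 1, 0, -0.3, 5, 0, 1, 0, 0, 4, 0]'

```text
t: 12.65
tcp_pos: [0.5995, 0.2834, 0.0711]
ee_rot: [3.132, 0.013, 1.351]
contact_force: [-11.1, -3.6, 31.2]
finger_gap: 0.026
```

```bash
python3 - <<'E'
from station import *
from lg import *
o=get_obs();delta(o,[599.3,282.6,71],77.4)
E
```

```text
t 12.65 tcp [599.5 283.4  71.1] rpy [179.46   0.75  77.42] F [-11.1  -3.6  31.2] gap 26.0
tool shift [-0.8 -0.   0.1] turn 0.02
```

Call:
play_rows --rows '[1, 0, 0, -0.5, 0, 0.4, 0, 0, 0, 0, 0.4, 0, 0, 0, 0, 0.4, 0, 0, 0, 0, 0.4, 0, 0, 0, 0, 0.4, 0, 0, -15, 0, 0.4, 0, 0, -30, 0, 0.4, 0, 0, -30, 0, 0.4, 0, 0, -20, 0, 0.4, -30, 0, -20, 0, 0.4, -40, 0, 0, 0, 0.4, 0, 0, 0, 0]'

```text
t: 13.85
tcp_pos: [0.5834, 0.2158, 0.1968]
ee_rot: [3.129, 0.013, 1.354]
contact_force: [-0.4, -0.5, -0.3]
finger_gap: 0.0548
```

```bash
python3 - <<'E'
from station import *
from lg import *
o=get_obs();delta(o,[599.3,282.6,71],77.4)
for n in ["wrist","side","top"]:
    f=grab_frame(n);np.savez(n+"7.npz",**f);cv2.imwrite(f"pics/{n}7.png",f["img"])
f2=load("side7.npz")["img"];cv2.imwrite("pics/s7c.png",cv2.resize(f2[90:340,240:440],None,fx=2.4,fy=2.4,interpolation=cv2.INTER_CUBIC))
E
```

```text
t 13.85 tcp [583.4 215.8 196.8] rpy [179.27   0.73  77.56] F [-0.4 -0.5 -0.3] gap 54.8
tool shift [ 70.2  -0.5 124.9] turn 0.16
```

View pics/wrist7.png

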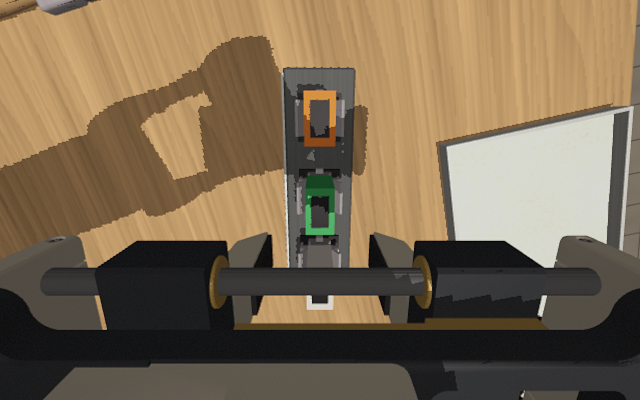

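View pics/s7c.png

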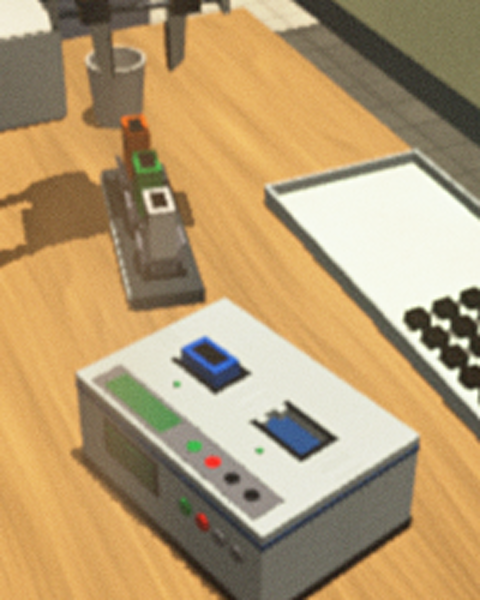

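View pics/top7.png

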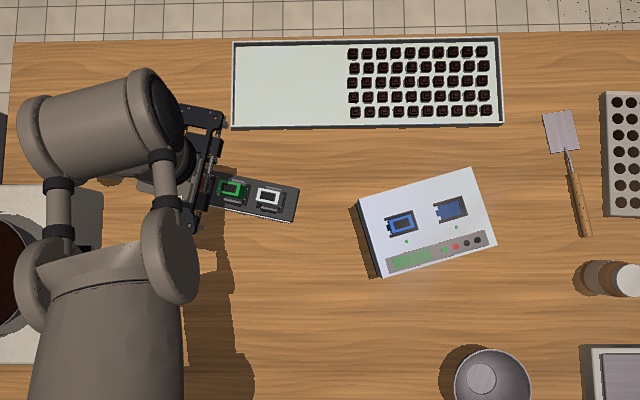

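Orange is standing in the third clip at wrist pixel (320,117), and green is at (320,205). The console still holds blue, and the orange bay is empty. I'll check the docked pose with numbers.

```bash
python3 - <<'E'
from h import *
f=load("wrist7.npz");W=cloud(f);z=W[...,2];u,v=np.meshgrid(range(640),range(400))
def rect(m,n):
    p=W[m];p=p[~np.isnan(p).any(1)]
    r=cv2.minAreaRect((p[:,:2]*1000).astype(np.float32));q=p-p.mean(0);s=np.linalg.lstsq(np.c_[p[:,:2],np.ones(len(p))],p[:,2],rcond=None)[0]
    print(n,len(p),np.percentile(p[:,2],[5,50,95]).round(4),np.round(r[0],1),np.round(r[1],1),round(r[2],2),"slope",np.degrees(s[:2]).round(2))
t=lambda a,b,c,d:(u>a)&(u<b)&(v>c)&(v<d)&(abs(z-.0995)<.0045)
rect(t(290,350,75,155),"orange");rect(t(290,350,170,238),"green")
g=load("top7.npz");W=cloud(g);z=W[...,2]
rect((u>250)&(u<290)&(v>180)&(v<215)&(z>.09),"white")
rect((u>380)&(u<425)&(v>200)&(v<245)&(z>.107)&(z<.12),"blue")
E
```

```text
orange 1777 [0.0986 0.0998 0.1009] [599.  283.2] [43.6 26. ] 77.69 slope [0.22 0.36]
green 1365 [0.0982 0.0994 0.1006] [582.1 205.2] [44.  25.7] 78.03 slope [ 0.15 -0.5 ]
white 302 [0.0968 0.0996 0.1016] [565.  126.8] [44.5 26. ] 77.25 slope [0.95 0.56]
blue 320 [0.1108 0.1131 0.1155] [ 507.4 -132.2] [25.8 44.6] 15.57 slope [-0.34 -0.32]
```

```bash
python3 -c "
from station import *
print(finish_job())"
```

```text
the job is handed in; nothing more can be done
None
```

The orange logger is docked in the empty clip at the +y end of the rail, and the job was handed in at about 14 s, against the 48 s limit.

**What I did:** I pressed the logger down about 8 mm with closed fingers, with a peak reading of about 10 N. It unlatched and sprang up, its top measured at 142 mm. I gripped it across the 26 mm, lifted it straight out and pushed it into the clip until it met the floor, with the last reading about 31 N. Then I let go and backed away.

**Last checks:**

| Logger | Measured at the end | Compared with |
|---|---|---|
| Orange | centre (599.0, 283.2) mm | clip at (599.3, 282.9) mm |
| Orange | top at 99.8 mm | 99.4 mm for green, 99 mm nominal |
| Orange | angle 77.7° | clip about 77.4° |
| Orange | tilt under 0.5° | upright |
| White, green | each within 1 mm of its starting position | left alone |
| Blue | top still at 113 mm, position unchanged | latched, left alone |

**Small disagreements:** The tool tilt drifted by up to about 1.6° during the moves. The held logger still measured level to within about 0.3° just before insertion. The orange top reads 0.4 mm higher than green, which is within depth noise.

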